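# Power up the glaze scale and tare the mixing cup on it

### The arm

A 7-joint arm with a two-finger parallel gripper is mounted at the origin on the work surface; the furniture and walls round the work are solid. World frame = base frame: x ahead of the robot, y to its left, z up, the work surface at z = 0. Lengths are in mm, angles in rad, forces in N, time in s.
With the tool pointing down it reaches from about 400 to 875 mm from the base axis. Payload 4.4 kg.
Tool frame: the origin (TCP) lies between the finger pads; the fingertips stand ctrl.finger_overhang ahead of it and the grasp point (between the pads) lies 11 mm behind it (ctrl.finger_overhang is the distance from the TCP to the fingertips, in mm); z points along the fingers, y is the direction in which the jaws open and shut (so a half turn about z gives the same grasp; the last joint's range is limited). The gripper opens to 85 mm and grips with 20 to 120 N. Pads are 22 mm wide; open, the fingers measure 114 mm over their backs; the gripper's body (76 mm by 85 mm) begins 54 mm behind the grasp point. The pads swing forward as they close: fully open they stand 13 mm farther back than shut.
Start: joints at [-1.395, 0.628, 0.038, 1.517, -0.027, 0.996, -0.02], TCP at [155.618, 631.111, 239.313] pointing down, gripper open.
Joint ranges: [-3.06, 3.06], [-0.37, 2.12], [-1.25, 1.32], [0.18, 2.47], [-1.1, 4.24], [0.23, 1.98], [-2.94, 2.94]. Speed limits (rad/s): [2.57, 2.57, 3.14, 3.14, 3.14, 3.14, 3.14].

### API

Orientations are given as [roll, pitch, yaw] about the fixed x, y, z axes, in that order (R = Rz(yaw) Ry(pitch) Rx(roll)).
In Python, from cell import ctrl gives the robot as it stands. The module is installed in compiled form; this text tells all that it offers.
- The arm moves only by the tool step_arm, never from a script. Its argument "deltas" is a list that holds one entry, the list of rows, each a list of 7 numbers: the opening, from 0 (shut) to 1 (fully open), then the shift along the world's x, y, z in mm, then the turn, a rotation vector about the world's x, y, z in rad. In form: [[[grip, tx, ty, tz, rx, ry, rz], ...]]. A call has 1 to 10 rows; each row shifts and turns the commanded pose from where the row before left it; what a row does not reach is not made up. A row lasts 1/12 s, in which the tool goes at most 41.7 mm and 7.16 degrees, less where a joint would pass 70% of its speed; a pose out of reach is approached as far as the arm can. A call is refused whole if a number of a shift passes 41.7 or a number of a turn 0.125, either way. A call with a gripper value outside its range is refused whole. The fingers move at their own pace and stop on an object; the grip force is fixed at half the most. Time passes only in rows, so rows that do not move let the fingers close. It gives the time, the measured TCP pose, the force and the opening at its end, in the units of the state.
- ctrl.read_state(): the state, without advancing time (a new reading comes with each control period).
- ctrl.get_image(name): name is "scene" or "side" or "wrist"; returns (picture, depth): 400x640x3 uint8, red, green, blue; 400x640 float32, mm along the optical axis (not along the pixel's ray), 0 where there is no reading.
- ctrl.camera_info(name): a dict with "intrinsics" (3x3 intrinsics, pixels), "distortion" ([k1, k2, p1, p2, k3] as OpenCV has them; the pictures are not rectified), "rvec" (rotation vector, rad) and "tvec" (3), from world to camera coordinates, as OpenCV has them. Camera axes: x right, y down, z forward; pixel columns grow to the right and rows downward; lengths in mm; the calibration is good to about 2 mm. A picture is of the moment at which its call begins: read the wrist's pose just before it. camera_info takes no time and is no camera call; for the wrist camera it gives the pose at the moment of the call.
- ctrl.finish_job(): hands the job in, once; it reports no verdict.
The state is a dict: "clock": time; "qpos": joint angles; "qd": joint speeds; "tau": joint torques, N m; "eef_pos": TCP position; "tool_rot": TCP orientation; "force": force on the tool from outside, world axes, zero at the start; "torque": the same for the moment, N m; "width": finger opening in mm.
Only numpy, scipy, OpenCV 4.12 (cv2) and the standard library are available. Lean on these libraries where they do the work, as an engineer would, in place of code of your own. Each camera call takes 0.05 s, during which the arm holds its last target.

### The job

Get the bench scale ready for weighing out a glaze. With the closed fingertips, first push the power strip's rocker switch fully over to its other side (on), then press the scale's round power key right down for a moment and let it come up, and last press the wide oblong tare key right down for a moment and let it come up, so that the empty cup already standing on the pan is zeroed out. Do not press the small square key between the two, do not touch the pan or the cup, leave everything else where it stands, and grasp or lift nothing.

Things in the scene. Friction and masses are not known exactly. Their poses are not given: they have to be found in the camera images.
- power_strip: White mains power strip, 62 x 297 x 31 mm, fixed on the table at the front right. Origin: centre of its underside; y runs along it, away from the rocker, z up. The rocker, its only moving part, lies across the strip at y = -0.108; a black mains adapter (44 x 58 mm, 61 mm above the table) is plugged in at y = +0.108.
- power_strip_switch (a joint): Rocker switch of the power strip, rad: 0 = off (as found), 0.349 = fully on. It takes about 2 N to tip and, once past the middle (0.175) and let go, snaps the rest of the way by itself and stays there.
- rocker_raised_half (a point): Centre of the top of the rocker half that stands raised while off, 36 mm above the table, at x = -6 mm in the strip's frame; press it down (about 2 mm) to switch on. The rocker is 24 mm long (strip's x) and 12 mm wide (y), pivot at x = 0; this half spans x = -11 to -1 mm. A blunt tool covering both halves will not tip it: centre the tool 12 to 18 mm out from the pivot, at x = -12 to -18 mm.
- scale: Flat grey electronic bench scale, 215 deep (x) x 180 wide (y) x 52 mm with its pan, fixed to the table at the left. Origin: centre of its underside; x points to its rear (pan side), y to the left as seen from its front, z up. Its key panel is the front 80 mm and rises 8 degrees toward the rear; a blank display lies behind the row of three keys.
- power_key (a joint): Travel of the round power key, m: 0 = up, 0.004 = right down. Springs back by itself; about 4 N at the bottom.
- power_key_top (a point): Centre of the top of the power key: round, 24 mm across, ring-and-bar mark, at the left end of the row of keys as seen from the scale's front. Up, it stands 6 mm proud of the panel and about 37 mm above the table; z is the panel's normal (8 degrees off vertical), the key goes down along -z.
- tare_key (a joint): Travel of the oblong tare key, m: 0 = up, 0.004 = right down. Springs back by itself; about 4 N at the bottom.
- tare_key_top (a point): Centre of the top of the tare key: plain oblong, 38 mm wide (y of the scale) x 20 mm, at the right end of the row of keys, 107 mm from the power key. Same height, travel and axes as the power key.
- mode_key (a joint): Travel of the small square mode key, m: 0 = up. Not to be pressed.
- mode_key_top (a point): Centre of the top of the mode key: square, 15.5 mm, in the middle of the row, 52 mm from the tare key and 55 mm from the power key. Not to be pressed.
- pan: Steel weighing pan on the rear of the scale, 138 (x) x 164 (y) mm, upper rim 52 mm above the table; its front edge is about 46 mm behind the keys' middles. Origin: centre of its underside. Not to be touched.
- mixing_cup: Unglazed pinkish cup, 68 mm across, 62 mm tall, standing loose on the pan, its top about 111 mm above the table. Origin: centre of its underside. Not to be touched or moved.
- white_jar: Bystander: white glaze jar with a dark lid, 65 mm across, 86 mm tall, in front of the scale. Origin: centre of its underside.
- blue_jar: Bystander: blue glaze jar with a dark lid, 64 mm across, 86 mm tall, to the left of the scale. Origin: centre of its underside.
- tumbler: Bystander: green tumbler, 65 mm across, 84 mm tall, behind the power strip. Origin: centre of its underside.

How it is judged:
By the outcome, as a careful person would: the job done as asked, in the order asked, and still so for the second after the job is handed in, with the robot touching nothing.
It also fails if it takes over 51 s, if anything falls off the work surface, if the arm or the gripper's body presses on something with over 40 N, if the wrist force passes 120 N, or if a joint passes its speed limit or range.

## Working session

There is one attempt and no reset: what is moved stays moved. The work goes in short steps, Python scripts to look and compute and a tool call to move; the robot and the scene stay as the last step left them, time stands still between calls to the robot, and variables do not carry over. Pictures are saved under pics/ and viewed, and the job is handed in when it is done.

Besides the shell and the picture viewer there is one more tool, called after "Call:" by a JSON object that holds its "fn" and its "kwargs", one argument or row to a line. step_arm: Moves the arm, as the interface text tells. Its arguments: {"type":"object","properties":{"deltas":{"type":"array"}},"required":["deltas"]}

```bash
mkdir -p pics; python3 - <<'E'
from cell import ctrl
import cv2,numpy as np
s=ctrl.read_state();print(s, ctrl.finger_overhang)
for n in("scene","side"):
    im,d=ctrl.get_image(n);cv2.imwrite(f"pics/{n}0.png",im[:,:,::-1]);np.savez(f"{n}0.npz",im=im,d=d)
    i=ctrl.camera_info(n);print(n,i)
E
```

```text
{'clock': 0.0, 'qpos': array([-1.39478793,  0.62932785,  0.03841346,  1.51834015, -0.02702311,
        0.9963145 , -0.01996228]), 'qd': array([0.00015848, 0.00104214, 0.00113741, 0.0003124 , 0.00051006,
       0.00197056, 0.00063383]), 'tau': array([-4.27034720e-04, -5.63409162e+01,  1.22598846e+00, -1.93446028e+01,
        1.08736003e-02,  1.04648952e-02, -4.71054715e-07]), 'eef_pos': array([155.45324011, 630.52026303, 238.40929978]), 'tool_rot': array([-3.13971942e+00, -1.28688955e-05,  2.89983306e+00]), 'force': array([-0.28163051,  0.2993056 , -0.64157527]), 'torque': array([ 0.00980886,  0.05915497, -0.000331  ]), 'width': 85.36881156671815} 8.0
scene {'intrinsics': array([[412.57725686,   0.        , 315.29922089],
       [  0.        , 412.57725686, 197.85548509],
       [  0.        ,   0.        ,   1.        ]]), 'distortion': array([-0.04353571,  0.        ,  0.        ,  0.        ,  0.        ]), 'rvec': array([ 2.07023343, -1.20112508,  0.50250135]), 'tvec': array([-139.39178733,  372.01294199, 1058.95263317])}
side {'intrinsics': array([[364.11556544,   0.        , 310.83712143],
       [  0.        , 364.11556544, 199.41458788],
       [  0.        ,   0.        ,   1.        ]]), 'distortion': array([-0.03157706,  0.        ,  0.        ,  0.        ,  0.        ]), 'rvec': array([ 2.05608164, -0.13468355,  0.08868415]), 'tvec': array([-439.07420323,  144.00707609,  933.39396817])}
```

View pics/scene0.png

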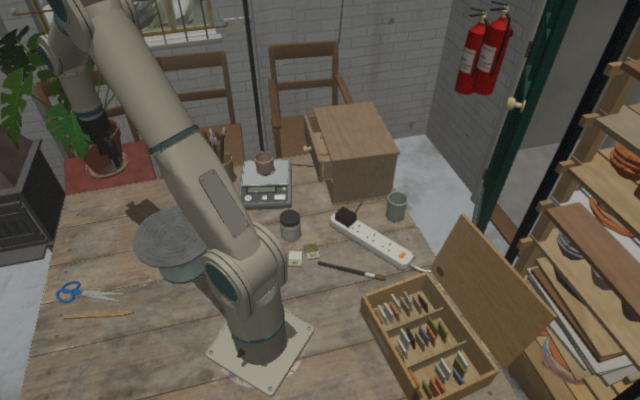

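View pics/side0.png

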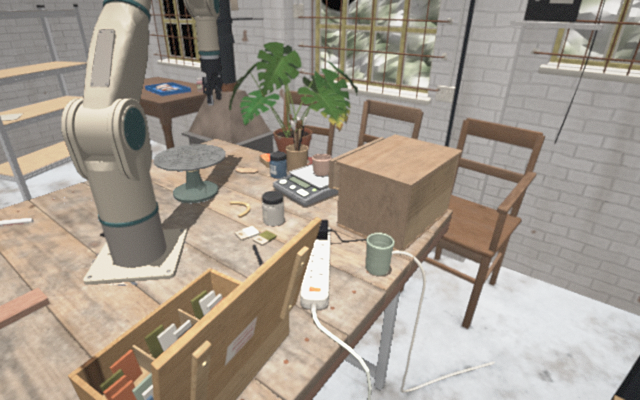

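```bash
cat > h.py <<'E'
import numpy as np,cv2
from cell import ctrl
def unp(info,d,u,v,z=None):
    K,D=info["intrinsics"],info["distortion"]
    n=cv2.undistortPoints(np.array([[[u,v]]],float),K,D)[0,0]
    R=cv2.Rodrigues(info["rvec"])[0];t=np.array(info["tvec"])
    r=R.T@np.array([n[0],n[1],1]);c=-R.T@t
    if z is not None: return c+r*(z-c[2])/r[2]
    return c+r*d
E
python3 - <<'E'
from h import *
for n,(x0,y0,x1,y1),k in(("scene",(225,140,425,280),4),("side",(250,140,410,320),3)):
    im=np.load(n+"0.npz")["im"][y0:y1,x0:x1,::-1]
    cv2.imwrite(f"pics/{n}0c.png",cv2.resize(im,None,fx=k,fy=k,interpolation=cv2.INTER_CUBIC))
i=ctrl.camera_info("scene");d=np.load("scene0.npz")["d"]
for nm,u,v in(("cup",265,157),("scale",266,185),("wjar",290,214),("rocker",402,255),("adapter",345,214),("tumbler",397,195),("stripR",405,262)):
    print(nm,unp(i,d[v,u],u,v).round(1))
i=ctrl.camera_info("side");d=np.load("side0.npz")["d"]
for nm,u,v in(("rocker",315,290),("adapter",322,226),("bluejar",279,155),("woodbox",380,160),("tumb",379,238)):
    print(nm,unp(i,d[v,u],u,v).round(1))
E
```

```text
cup [554.7 366.4  82.2]
scale [462.3 301.3  48.3]
wjar [354.5 132.2  88.2]
rocker [ 419.2 -216.    32.8]
adapter [459.6  -4.7  63.3]
tumbler [ 615.4 -116.4   69.3]
stripR [ 402.3 -232.6   28.9]
rocker [ 422.1 -220.5   32.6]
adapter [470.3 -13.5  60.8]
bluejar [385.2 442.9  87.5]
woodbox [636.8  64.5 206.4]
tumb [ 596.2 -101.1   71.1]
```

View pics/scene0c.png

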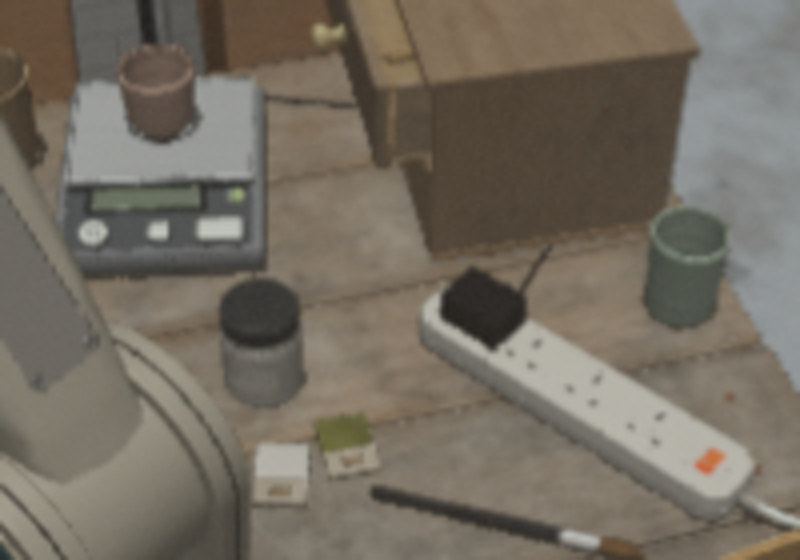

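View pics/side0c.png

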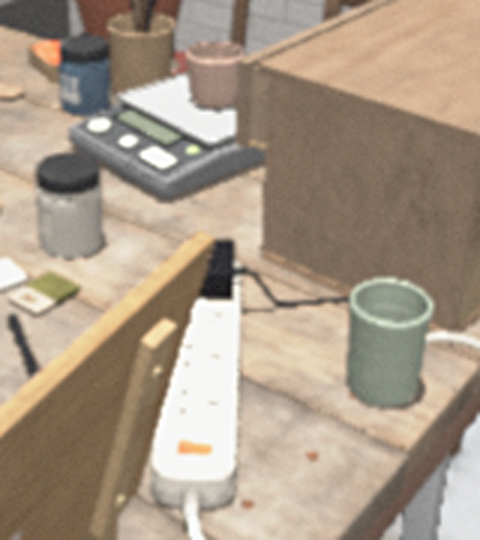

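```bash
python3 - <<'E'
from h import *
i=ctrl.camera_info("scene")
for nm,u,v,z in(("rocker",402.75,255.5,34),("power",248.2,198,37),("mode",264.5,197.75,37),("tare",279.75,197.25,37)):
    print(nm,unp(i,0,u,v,z).round(1))
i=ctrl.camera_info("side")
for nm,u,v,z in(("rocker",250+195/3,140+448/3,34),("power",250+98/3,140+125/3,37),("mode",250+128/3,140+141/3,37),("tare",250+158/3,140+156/3,37)):
    print(nm,unp(i,0,u,v,z).round(1))
# heights near the rocker: full clouds
P=[]
for n in("scene","side"):
    i=ctrl.camera_info(n);d=np.load(n+"0.npz")["d"];vv,uu=np.mgrid[0:400,0:640]
    q=cv2.undistortPoints(np.stack([uu,vv],-1).reshape(-1,1,2).astype(float),i["intrinsics"],i["distortion"])[:,0]
    R=cv2.Rodrigues(i["rvec"])[0]
    c=np.c_[q,np.ones(len(q))]*d.reshape(-1,1);p=(c-i["tvec"])@R;P.append(p[d.ravel()>0])
P=np.vstack(P);np.save("P.npy",P)
print("max z grid, rows x 150..650 step50, cols y -450..0")
for x in range(150,700,50):
    print(x,[int(max(P[(abs(P[:,0]-x)<25)&(abs(P[:,1]-y)<25)][:,2],default=-9)) for y in range(-450,500,50)])
E
```

```text
rocker [ 417.6 -218.8   34. ]
power [388.4 324.3  37. ]
mode [416.6 276.9  37. ]
tare [444.1 233.3  37. ]
rocker [ 422.2 -220.    34. ]
power [389.  320.8  37. ]
mode [419.2 275.3  37. ]
tare [447.9 234.7  37. ]
max z grid, rows x 150..650 step50, cols y -450..0
150 [64, 63, 66, 87, 87, 86, 6, 4, 3, 4, 6, 3, 1, 4, 138, 139, 143, 142, 141]
200 [86, 64, 67, 65, 86, 88, 4, 5, 4, 5, 4, 2, 2, 1, 138, 138, 139, 138, 3]
250 [220, 96, 65, 63, 86, 89, 5, 5, 5, 6, 13, 13, 10, 12, 10, 2, 2, 2, 1]
300 [286, 255, 123, 86, 87, 11, 16, 16, 16, 16, 13, 88, 89, 4, 2, 1, 3, 3, 2]
350 [286, 286, 285, 165, 5, 15, 14, 7, 6, 10, 12, 92, 93, 5, 5, 31, 33, 76, 88]
400 [-9, 286, 287, 214, 35, 37, 35, 34, 34, 5, 5, 87, 87, 4, 41, 41, 54, 52, 95]
450 [-9, -9, 9, 10, 35, 35, 37, 36, 65, 66, 60, 6, 5, 39, 45, 55, 56, 54, 210]
500 [-9, 3, 4, 3, 5, 15, 5, 29, 62, 66, 208, 206, 193, 37, 55, 113, 113, 112, 219]
550 [-9, -9, -9, -9, 4, 17, 86, 85, 5, 206, 209, 210, 195, 6, 54, 112, 115, 109, 55]
600 [-9, -9, -9, -9, -9, 4, 87, 85, 208, 210, 209, 209, 209, 196, 155, 54, 55, -9, -9]
650 [-9, -9, -9, -9, -9, -9, 2, 209, 210, 210, 211, 209, 210, 209, 197, 33, 4, 4, -9]
```

Call:
{"fn": "step_arm", "kwargs": {
  "deltas": [
    [[0,25,-30,0,0,0,0],[0,25,-30,0,0,0,0],[0,25,-30,0,0,0,0],[0,25,-30,0,0,0,0]]
  ]
}}

```text
clock: 0.43
eef_pos: [256.2, 509.4, 238.8]
tool_rot: [-3.141, 0.0, 2.901]
force: [1.2, 0.1, 0.2]
width: 38.6
```

```bash
python3 - <<'E'
from h import *
P=np.load("P.npy")
c=np.array([405,-215])
for z in range(60,300,20):
    m=(abs(P[:,2]-z)<10)&(P[:,1]<-100)&(P[:,0]<480);Q=P[m]
    if len(Q):
        r=np.linalg.norm(Q[:,:2]-c,axis=1);k=np.argsort(r)[min(4,len(r)-1)];print(z,len(Q),r[k].round(),Q[k].round())
E
```

```text
60 6747 103.0 [ 346. -300.   56.]
80 4461 98.0 [ 337. -286.   85.]
100 1193 102.0 [ 364. -308.   99.]
120 1313 103.0 [ 368. -311.  119.]
140 1433 105.0 [ 372. -314.  137.]
160 1534 106.0 [ 377. -317.  155.]
180 1770 108.0 [ 387. -321.  184.]
200 1981 111.0 [ 391. -325.  209.]
220 2198 113.0 [ 393. -327.  220.]
240 2479 116.0 [ 394. -330.  239.]
260 2815 118.0 [ 399. -333.  254.]
280 3967 122.0 [ 401. -337.  286.]
```

Call:
{"fn": "step_arm", "kwargs": {
  "deltas": [
    [[0,25,-30,0,0,0,0],[0,25,-30,0,0,0,0],[0,25,-30,0,0,0,0],[0,25,-30,0,0,0,0],[0,15,-35,0,0,0,0],[0,15,-35,0,0,0,0],[0,5,-35,0,0,0,0]]
  ]
}}

```text
clock: 1.02
eef_pos: [392.7, 283.9, 239.1]
tool_rot: [3.141, 0.001, 2.898]
force: [0.6, -0.4, -0.6]
width: 0.1
```

```bash
python3 - <<'E'
from h import *
s=ctrl.read_state();print(s["qpos"].round(2),s["eef_pos"].round(1))
i=ctrl.camera_info("wrist");im,d=ctrl.get_image("wrist");cv2.imwrite("pics/w1.png",im[:,:,::-1]);np.savez("w1.npz",im=im,d=d,**i)
E
```

```text
[-0.72  0.39  0.06  1.97 -0.03  0.78  0.67] [392.7 283.9 239.1]
```

View pics/w1.png

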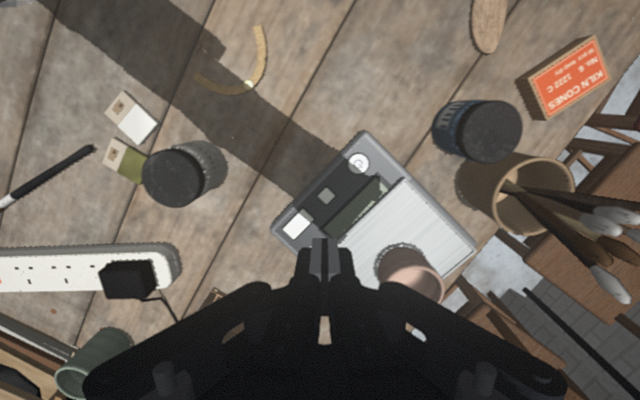

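```bash
python3 - <<'E'
from h import *
w=np.load("w1.npz");i={k:w[k] for k in("intrinsics","distortion","rvec","tvec")}
im=w["im"];g=cv2.cvtColor(im,cv2.COLOR_RGB2GRAY)
cv2.imwrite("pics/w1c.png",cv2.resize(im[110:280,250:420,::-1],None,fx=3.5,fy=3.5,interpolation=cv2.INTER_CUBIC))
# segment bright key blobs
for nm,u,v in(("power",358,162),("mode",326,195),("tare",297,223)):
    p=g[v-15:v+16,u-17:u+18].astype(float);t=(p.max()+np.median(p))/2 if nm!="mode" else (g[v,u]*1.+np.median(p))/2
    n,l,st,ce=cv2.connectedComponentsWithStats((p>t).astype(np.uint8))
    k=1+np.argmax(st[1:,4]);c=ce[k]+[u-17,v-15];print(nm,c.round(1),st[k],unp(i,0,*c,37).round(1),unp(i,w["d"][v,u],*c).round(1))
E
```

```text
power [359.6 161.7] [  9   7  18  18 211] [387.9 327.9  37. ] [387.7 327.9  38.1]
mode [325.9 195.5] [  9   8  17  16 159] [419.  279.3  37. ] [418.9 279.3  37.3]
tare [295.9 225.7] [  3   6  27  25 363] [448.9 232.7  37. ] [448.  233.2  39.2]
```

View pics/w1c.png

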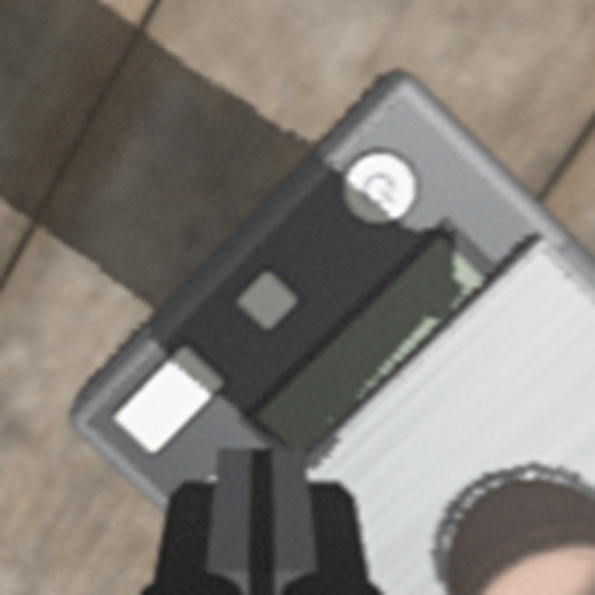

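Call:
{"fn": "step_arm", "kwargs": {
  "deltas": [
    [[0,5,-40,0,0,0,0],[0,5,-40,0,0,0,0],[0,5,-40,0,0,0,0],[0,5,-40,0,0,0,0],[0,5,-40,0,0,0,0],[0,5,-40,0,0,0,0],[0,0,-40,0,0,0,0],[0,0,-40,0,0,0,0],[0,0,-40,0,0,0,0],[0,0,-40,0,0,0,0]]
  ]
}}

```text
clock: 1.9
eef_pos: [420.2, -115.5, 239.3]
tool_rot: [3.141, -0.0, 2.9]
force: [0.9, -0.5, -0.1]
width: 0.1
```

```bash
python3 - <<'E'
from h import *
w=np.load("w1.npz");i={k:w[k] for k in("intrinsics","distortion","rvec","tvec")}
for c in((358.9,163.4),(326.3,195.7),(298,224)): print(unp(i,0,*c,37).round(1))
s=ctrl.read_state();print(s["qpos"].round(2),s["eef_pos"].round(1))
i=ctrl.camera_info("wrist");im,d=ctrl.get_image("wrist");cv2.imwrite("pics/w2.png",im[:,:,::-1]);np.savez("w2.npz",im=im,d=d,**i)
E
```

```text
[389.8 326.7  37. ]
[419.4 279.6  37. ]
[447.2 235.9  37. ]
[ 0.09  0.33  0.14  2.09 -0.07  0.73  1.61] [ 420.2 -115.5  239.3]
```

View pics/w2.png

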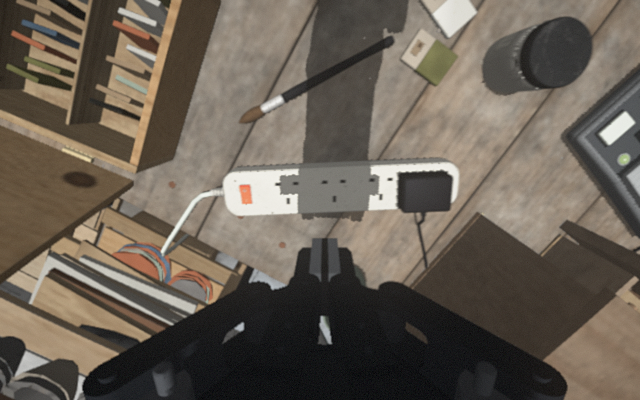

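```bash
python3 - <<'E'
from h import *
w=np.load("w2.npz");i={k:w[k] for k in("intrinsics","distortion","rvec","tvec")}
im=w["im"];hsv=cv2.cvtColor(im,cv2.COLOR_RGB2HSV)
m=((hsv[...,0]<15)&(hsv[...,1]>150)&(hsv[...,2]>150)).astype(np.uint8);m[:,:220]=0;m[:,270:]=0;m[:170]=0;m[220:]=0
vs,us=np.nonzero(m);print(us.mean(),vs.mean(),us.min(),us.max(),vs.min(),vs.max(),unp(i,0,us.mean(),vs.mean(),34).round(1))
# strip axes from corners of top
ds=w["d"]
a=[unp(i,0,u,v,31) for u,v in((224,195),(459,183))];print(np.round(a,1))
# box edges: fit strip mask by white in left region
x0,y0=200,150
cv2.imwrite("pics/w2c.png",cv2.resize(im[150:230,210:470,::-1],None,fx=3,fy=3,interpolation=cv2.INTER_CUBIC))
E
```

```text
245.36666666666667 189.63333333333333 241 250 186 202 [ 416.  -214.8   34. ]
[[ 416.8 -244.2   31. ]
 [ 471.6   43.7   31. ]]
```

View pics/w2c.png

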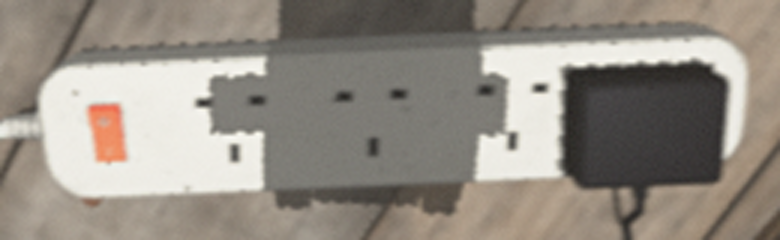

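```bash
python3 - <<'E'
from h import *
w=np.load("w2.npz");i={k:w[k] for k in("intrinsics","distortion","rvec","tvec")}
print(unp(i,0,246,194.3,34).round(1))
for u,v in((90,106),(118,104),(125,160),(97,163)):print(unp(i,0,u/3+210,v/3+150,34).round(1))
E
```

```text
[ 421.9 -216.    34. ]
[ 409.2 -219.5   34. ]
[ 411.1 -208.1   34. ]
[ 434.8 -212.8   34. ]
[ 433.3 -224.7   34. ]
```

Call:
{"fn": "step_arm", "kwargs": {
  "deltas": [
    [[0,-3,-25,-25,0,0,0],[0,-3,-25,-25,0,0,0],[0,-3,-25,-25,0,0,0],[0,-2,-10,-25,0,0,0],[0,0,0,0,0,0,0]]
  ]
}}

```text
clock: 2.37
eef_pos: [406.5, -200.2, 135.8]
tool_rot: [-3.141, -0.007, 2.895]
force: [-0.9, 1.4, -0.5]
width: 0.3
```

```bash
python3 - <<'E'
from h import *
s=ctrl.read_state();print(s["eef_pos"].round(1))
i=ctrl.camera_info("wrist");im,d=ctrl.get_image("wrist");cv2.imwrite("pics/w3.png",im[:,:,::-1]);np.savez("w3.npz",im=im,d=d,**i)
tip=s["eef_pos"]+[0,0,-8]
print(cv2.projectPoints(tip.reshape(1,3),i["rvec"],i["tvec"],i["intrinsics"],i["distortion"])[0].ravel())
E
```

```text
[ 406.5 -200.2  135.8]
[324.71910489 253.63176409]
```

View pics/w3.png

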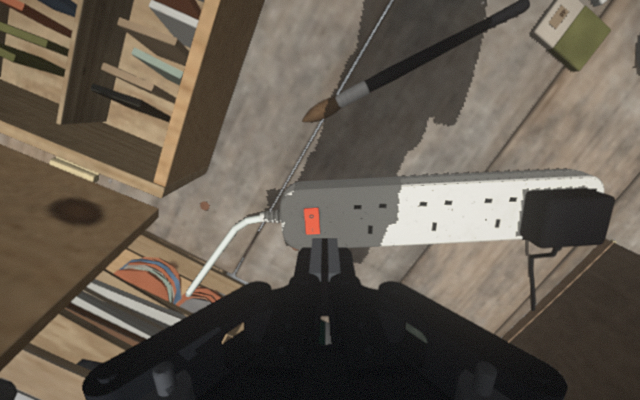

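```bash
python3 - <<'E'
from h import *
w=np.load("w3.npz");i={k:w[k] for k in("intrinsics","distortion","rvec","tvec")}
im=w["im"];cv2.imwrite("pics/w3c.png",cv2.resize(im[170:270,270:400,::-1],None,fx=6,fy=6,interpolation=cv2.INTER_CUBIC))
hsv=cv2.cvtColor(im,cv2.COLOR_RGB2HSV)
m=((hsv[...,0]<15)&(hsv[...,1]>150)&(hsv[...,2]>100)).astype(np.uint8);m[:,:295]=0;m[:,330:]=0;m[:195]=0;m[245:]=0
n,l,st,ce=cv2.connectedComponentsWithStats(m);k=1+np.argmax(st[1:,4]);print(st[k],ce[k],unp(i,0,*ce[k],34).round(1))
r=cv2.minAreaRect(np.argwhere(l==k)[:,::-1].astype(np.float32));print(r)
for b in cv2.boxPoints(r): print(unp(i,0,*b,34).round(1))
E
```

```text
[304 208  16  26 334] [311.73353293 220.70958084] [ 421.  -215.6   34. ]
((311.5369567871094, 220.59144592285156), (25.575098037719727, 13.972737312316895), 86.42366790771484)
[ 408.  -219.4   34. ]
[ 410.2 -207.4   34. ]
[ 434. -212.   34.]
[ 431.8 -224.4   34. ]
```

View pics/w3c.png

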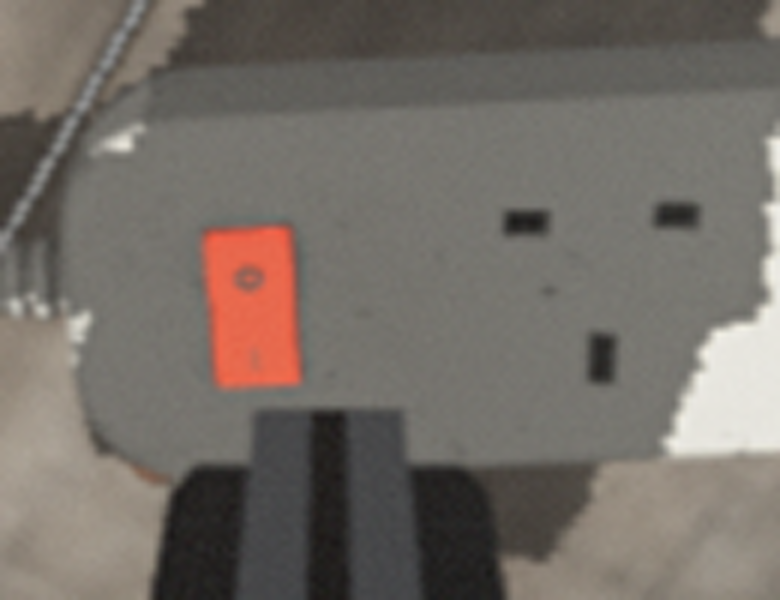

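```bash
python3 - <<'E'
from h import *
for f,(u0,u1,v0,v1) in(("w3",(306,318,209,234)),):
    w=np.load(f+".npz");i={k:w[k] for k in("intrinsics","distortion","rvec","tvec")};d=w["d"]
    for v in range(v0-6,v1+4,2):
        q=np.array([unp(i,d[v,u],u,v) for u in range(u0,u1) if d[v,u]>0]);print(v,q.mean(0).round(1),q[:,2].std().round(2), w["im"][v,u0:u1].mean(0).round())
E
```

```text
203 [ 405.7 -211.9   31.6] 0.67 [119. 117. 111.]
205 [ 407.7 -212.    31.4] 0.44 [116. 116. 110.]
207 [ 409.4 -212.9   31.3] 0.74 [130. 101.  94.]
209 [ 410.7 -213.1   32.9] 0.93 [233.  97.  72.]
211 [ 411.4 -213.2   36.1] 0.42 [232. 102.  76.]
213 [ 413.4 -213.7   35.5] 0.67 [231. 102.  76.]
215 [ 415.1 -214.6   35.5] 0.66 [203. 100.  79.]
217 [ 417.4 -214.8   34.5] 0.6 [203. 103.  81.]
219 [ 419.7 -215.5   33.2] 0.68 [232. 104.  77.]
221 [ 421.8 -216.1   32.5] 0.61 [232. 104.  77.]
223 [ 423.6 -216.6   32.6] 0.59 [232. 104.  76.]
225 [ 425.5 -217.1   32.4] 0.62 [232. 105.  78.]
227 [ 427.5 -217.6   32.3] 0.6 [231. 105.  77.]
229 [ 429.1 -218.    32.8] 0.62 [227. 105.  78.]
231 [ 431.  -218.5   32.8] 0.4 [228. 105.  78.]
233 [ 433.2 -219.1   32.2] 0.64 [228. 105.  80.]
235 [ 435.4 -219.7   31.5] 0.5 [120. 115. 108.]
237 [ 437.3 -220.3   31.5] 0.41 [115. 114. 109.]
```

Call:
{"fn": "step_arm", "kwargs": {
  "deltas": [
    [[0,0,-13,-20,0,0,0],[0,0,0,-25,0,0,0],[0,0,0,-25,0,0,0],[0,0,0,-15,0,0,0],[0,0,0,0,0,0,0]]
  ]
}}

```text
clock: 2.83
eef_pos: [409.5, -209.7, 53.3]
tool_rot: [3.14, -0.003, 2.902]
force: [-0.4, 0.4, 0.7]
width: -0.1
```

```bash
python3 - <<'E'
from h import *
s=ctrl.read_state();print(s["eef_pos"].round(1),s["force"])
i=ctrl.camera_info("wrist");im,d=ctrl.get_image("wrist")
cv2.imwrite("pics/w4.png",cv2.resize(im[150:290,230:420,::-1],None,fx=4,fy=4,interpolation=cv2.INTER_CUBIC))
E
```

```text
[ 409.5 -209.7   53.3] [-0.44575601  0.36059654  0.66835509]
```

View pics/w4.png

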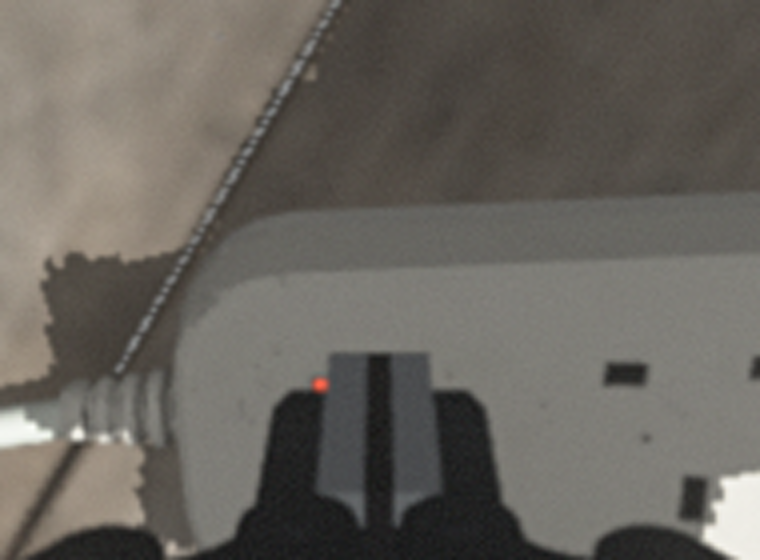

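Call:
{"fn": "step_arm", "kwargs": {
  "deltas": [
    [[0,-3.5,-3.5,-3,0,0,0],[0,0,0,0,0,0,0],[0,0,0,0,0,0,0]]
  ]
}}

```text
clock: 3.13
eef_pos: [406.7, -215.7, 52.5]
tool_rot: [-3.141, 0.002, 2.9]
force: [-0.5, 0.3, 0.5]
width: -0.1
```

Call:
{"fn": "step_arm", "kwargs": {
  "deltas": [
    [[0,0,2,-3,0,0,0],[0,0,0,0,0,0,0],[0,0,0,0,0,0,0],[0,0,0,0,0,0,0]]
  ]
}}

```text
clock: 3.47
eef_pos: [406.2, -213.3, 48.5]
tool_rot: [-3.142, 0.0, 2.9]
force: [0.7, 0.1, -0.7]
width: 0.2
```

```bash
python3 - <<'E'
from h import *
s=ctrl.read_state();print(s["eef_pos"].round(1),s["force"],s["qd"].round(3))
E
```

```text
[ 406.2 -213.3   48.5] [ 0.6764108   0.14600451 -0.69873535] [0.    0.002 0.002 0.    0.    0.    0.   ]
```

Call:
{"fn": "step_arm", "kwargs": {
  "deltas": [
    [[0,0,0,-2,0,0,0],[0,0,0,-1,0,0,0],[0,0,0,-1,0,0,0],[0,0,0,-1,0,0,0],[0,0,0,0,0,0,0],[0,0,0,0,0,0,0]]
  ]
}}

```text
clock: 3.97
eef_pos: [405.8, -213.3, 43.2]
tool_rot: [3.142, -0.001, 2.9]
force: [-1.5, 0.8, 0.9]
width: 0.2
```

Call:
{"fn": "step_arm", "kwargs": {
  "deltas": [
    [[0,0,0,-1,0,0,0],[0,0,0,0,0,0,0],[0,0,0,0,0,0,0]]
  ]
}}

```text
clock: 4.22
eef_pos: [406.5, -213.5, 42.3]
tool_rot: [-3.141, 0.001, 2.9]
force: [-0.5, -0.2, 0.7]
width: 0.3
```

Call:
{"fn": "step_arm", "kwargs": {
  "deltas": [
    [[0,0,0,-1,0,0,0],[0,0,0,0,0,0,0],[0,0,0,0,0,0,0]]
  ]
}}

```text
clock: 4.47
eef_pos: [406.4, -213.4, 41.3]
tool_rot: [-3.141, 0.0, 2.9]
force: [0.6, 0.1, 0.3]
width: 0.0
```

Call:
{"fn": "step_arm", "kwargs": {
  "deltas": [
    [[0,0,0,-1,0,0,0],[0,0,0,0,0,0,0],[0,0,0,0,0,0,0]]
  ]
}}

```text
clock: 4.72
eef_pos: [406.4, -213.5, 40.5]
tool_rot: [-3.141, 0.001, 2.9]
force: [0.3, -0.4, 3.3]
width: 0.0
```

Call:
{"fn": "step_arm", "kwargs": {
  "deltas": [
    [[0,0,0,-1,0,0,0],[0,0,0,0,0,0,0],[0,0,0,0,0,0,0]]
  ]
}}

```text
clock: 4.97
eef_pos: [406.4, -213.5, 40.2]
tool_rot: [-3.142, 0.001, 2.9]
force: [-1.2, 1.2, 11.4]
width: 0.0
```

Call:
{"fn": "step_arm", "kwargs": {
  "deltas": [
    [[0,0,0,15,0,0,0],[0,0,0,30,0,0,0],[0,0,20,30,0,0,0],[0,0,0,20,0,0,0],[0,0,0,0,0,0,0],[0,0,0,0,0,0,0]]
  ]
}}

```text
clock: 5.47
eef_pos: [406.9, -193.5, 135.2]
tool_rot: [-3.141, 0.003, 2.901]
force: [1.0, -0.5, 0.0]
width: -0.2
```

```bash
cat > rock.py <<'E'
from h import *
s=ctrl.read_state();print(s["eef_pos"].round(1))
i=ctrl.camera_info("wrist");im,d=ctrl.get_image("wrist");cv2.imwrite("pics/w5.png",im[:,:,::-1])
hsv=cv2.cvtColor(im,cv2.COLOR_RGB2HSV)
m=((hsv[...,0]<15)&(hsv[...,1]>150)&(hsv[...,2]>100)).astype(np.uint8);m[:,:285]=0;m[:,340:]=0;m[:190]=0;m[250:]=0
n,l,st,ce=cv2.connectedComponentsWithStats(m);k=1+np.argmax(st[1:,4]);print(st[k])
x,y,w,h,_=st[k]
for v in range(y,y+h,2):
    q=np.array([unp(i,d[v,u],u,v) for u in range(x+3,x+w-3) if d[v,u]>0]);print(v,q.mean(0).round(1))
E
python3 rock.py
```

```text
[ 406.9 -193.5  135.2]
[297 208  15  26 340]
208 [ 409.7 -212.9   32.5]
210 [ 411.7 -213.5   31.8]
212 [ 413.3 -213.9   32.4]
214 [ 415.  -214.7   32.5]
216 [ 417.  -214.8   32.4]
218 [ 418.9 -215.4   32.1]
220 [ 420.7 -215.8   32.3]
222 [ 422.5 -216.3   32.4]
224 [ 423.9 -216.6   33.6]
226 [ 425.7 -217.1   33.8]
228 [ 427.2 -217.4   34.6]
230 [ 428.7 -217.8   35.5]
232 [ 430.5 -218.2   35.7]
```

View pics/w5.png

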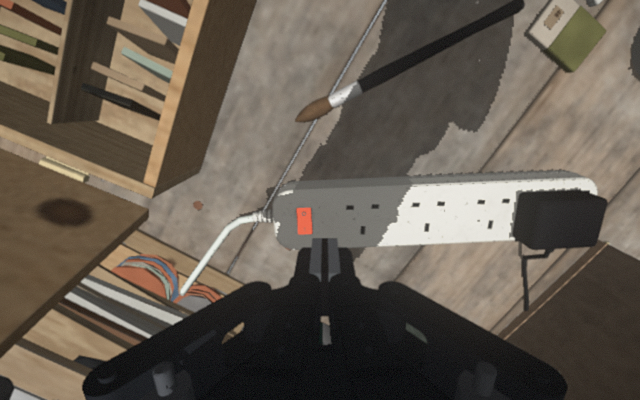

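Call:
{"fn": "step_arm", "kwargs": {
  "deltas": [
    [[0,0,10,35,0,0,0],[0,2,25,35,0,0,0],[0,2,30,30,0,0,0],[0,2,35,0,0,0,0],[0,0,40,0,0,0,0],[0,0,40,0,0,0,0],[0,0,40,0,0,0,0],[0,0,40,0,0,0,0],[0,0,40,0,0,0,0],[0,-2,40,0,0,0,0]]
  ]
}}

```text
clock: 6.35
eef_pos: [409.6, 146.6, 231.4]
tool_rot: [-3.14, -0.001, 2.899]
force: [1.0, 0.3, -0.1]
width: 0.2
```

Call:
{"fn": "step_arm", "kwargs": {
  "deltas": [
    [[0,-5,40,0,0,0,0.1],[0,-5,40,0,0,0,0.1],[0,-5,40,0,0,0,0.1],[0,-5,40,0,0,0,0.1],[0,-3,15,0,0,0,0.1],[0,0,0,0,0,0,0.1],[0,0,0,0,0,0,0.1],[0,0,0,0,0,0,0.1],[0,0,0,0,0,0,0]]
  ]
}}

```text
clock: 7.1
eef_pos: [386.7, 319.5, 230.9]
tool_rot: [-3.141, -0.003, -2.581]
force: [0.2, 0.7, 0.7]
width: 0.2
```

Call:
{"fn": "step_arm", "kwargs": {
  "deltas": [
    [[0,0,0,0,0.037,-0.059,0],[0,0,0,0,0.037,-0.059,0],[0,0,0,-25,0,0,0],[0,0,0,-25,0,0,0],[0,0,0,0,0,0,0],[0,0,0,0,0,0,0]]
  ]
}}

```text
clock: 7.6
eef_pos: [386.4, 319.1, 181.2]
tool_rot: [-3.141, 0.135, -2.586]
force: [0.5, -0.2, 0.6]
width: 0.1
```

```bash
python3 - <<'E'
from h import *
from scipy.spatial.transform import Rotation as Ro
s=ctrl.read_state();print(s["eef_pos"].round(1),s["qpos"].round(2),Ro.from_euler("xyz",s["tool_rot"]).as_matrix().round(3))
i=ctrl.camera_info("wrist");im,d=ctrl.get_image("wrist");cv2.imwrite("pics/w6.png",im[:,:,::-1]);np.savez("w6.npz",im=im,d=d,**i)
E
```

```text
[386.4 319.1 181.2] [-0.81  0.45  0.06  2.11 -0.    0.45  1.37] [[-0.842 -0.528  0.115]
 [-0.523  0.85   0.071]
 [-0.135 -0.    -0.991]]
```

View pics/w6.png

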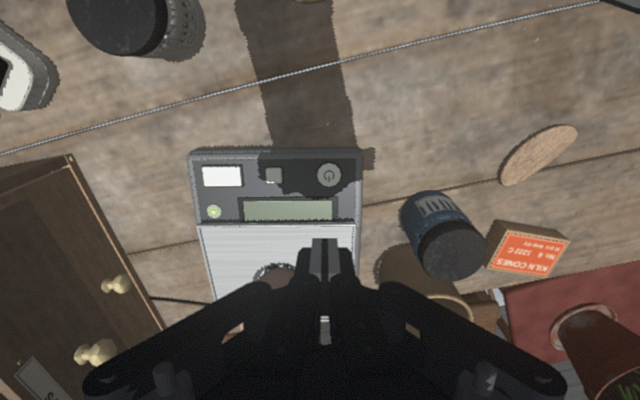

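```bash
python3 - <<'E'
from h import *
w=np.load("w6.npz");i={k:w[k] for k in("intrinsics","distortion","rvec","tvec")}
im=w["im"];cv2.imwrite("pics/w6c.png",cv2.resize(im[140:250,180:380,::-1],None,fx=4,fy=4,interpolation=cv2.INTER_CUBIC))
for c in((329.3,175),(273.7,175),(222,176)):
    print(unp(i,0,*c,37).round(1))
    u,v=map(round,c);print("  depth pt",unp(i,np.median(w["d"][v-3:v+4,u-3:u+4]),u,v).round(1))
E
```

```text
[389.2 327.2  37. ]
  depth pt [389.1 326.7  38. ]
[418.3 280.3  37. ]
  depth pt [417.8 280.5  37.8]
[446.6 236.8  37. ]
  depth pt [446.1 236.9  37.9]
```

View pics/w6c.png

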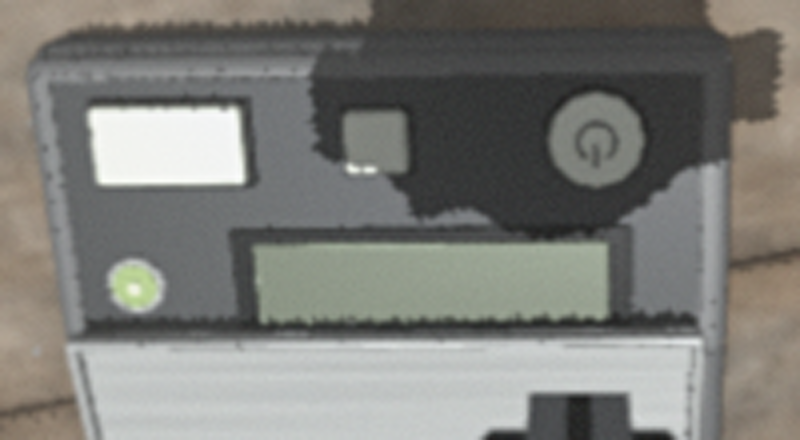

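Call:
{"fn": "step_arm", "kwargs": {
  "deltas": [
    [[0,-1.5,5,-20,0,0,0],[0,0,0,-25,0,0,0],[0,0,0,-25,0,0,0],[0,0,0,-20,0,0,0],[0,0,0,-16,0,0,0],[0,0,0,0,0,0,0],[0,0,0,0,0,0,0],[0,0,0,0,0,0,0]]
  ]
}}

```text
clock: 8.32
eef_pos: [386.9, 323.4, 92.9]
tool_rot: [-3.135, 0.135, -2.585]
force: [0.4, 0.4, 0.4]
width: -0.1
```

```bash
python3 - <<'E'
from h import *
s=ctrl.read_state();print(s["eef_pos"].round(1),s["force"])
i=ctrl.camera_info("wrist");im,d=ctrl.get_image("wrist");cv2.imwrite("pics/w7.png",im[:,:,::-1])
for c in((329,175),): pass
E
```

```text
[386.9 323.4  92.9] [0.41728082 0.35255208 0.37342746]
```

View pics/w7.png

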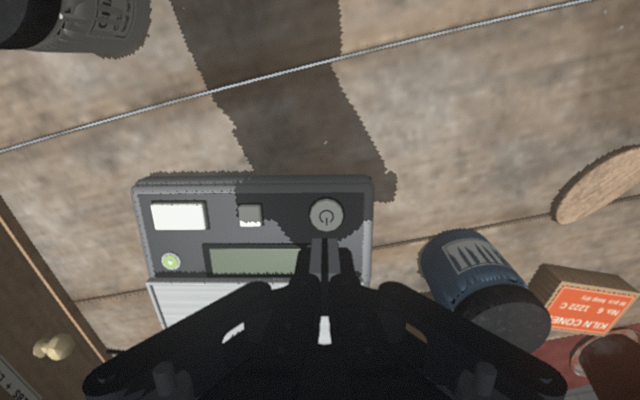

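```bash
python3 - <<'E'
from h import *
i=ctrl.camera_info("wrist");s=ctrl.read_state();print(s["eef_pos"])
for c in((326.5,216),(250,215),(179,216)): print(unp(i,0,*c,37).round(1))
from scipy.spatial.transform import Rotation as Ro
z=Ro.from_euler("xyz",s["tool_rot"]).as_matrix()[:,2];print(z)
E
```

```text
[386.84236319 323.3901435   92.98767485]
[389.4 326.9  37. ]
[417.8 280.3  37. ]
[446.1 237.   37. ]
[ 0.11816334  0.06559719 -0.99082513]
```

Call:
{"fn": "step_arm", "kwargs": {
  "deltas": [
    [[0,0,1,-12,0,0,0],[0,1,1,-12,0,0,0],[0,0,1,-10,0,0,0],[0,0,0,-8,0,0,0],[0,0,0,0,0,0,0],[0,0,0,0,0,0,0],[0,0,0,0,0,0,0]]
  ]
}}

```text
clock: 8.95
eef_pos: [387.4, 325.7, 52.3]
tool_rot: [-3.133, 0.134, -2.583]
force: [0.0, 0.4, -0.5]
width: 0.1
```

Call:
{"fn": "step_arm", "kwargs": {
  "deltas": [
    [[0,0.7,0.5,-3,0,0,0],[0,0.3,0.3,-3,0,0,0],[0,0,0,0,0,0,0],[0,0,0,0,0,0,0]]
  ]
}}

```text
clock: 9.28
eef_pos: [388.2, 326.5, 46.1]
tool_rot: [-3.133, 0.134, -2.583]
force: [0.3, 0.3, 0.2]
width: -0.3
```

Call:
{"fn": "step_arm", "kwargs": {
  "deltas": [
    [[0,0.12,0.07,-1,0,0,0],[0,0.12,0.07,-1,0,0,0],[0,0,0,0,0,0,0],[0,0,0,0,0,0,0]]
  ]
}}

```text
clock: 9.62
eef_pos: [388.4, 326.7, 43.7]
tool_rot: [-3.134, 0.133, -2.583]
force: [-0.4, 0.3, 2.3]
width: -0.1
```

Call:
{"fn": "step_arm", "kwargs": {
  "deltas": [
    [[0,0.12,0.07,-1,0,0,0],[0,0.12,0.07,-1,0,0,0],[0,0,0,0,0,0,0],[0,0,0,0,0,0,0]]
  ]
}}

```text
clock: 9.95
eef_pos: [388.7, 326.9, 41.5]
tool_rot: [-3.134, 0.133, -2.583]
force: [0.2, 1.5, 3.9]
width: -0.2
```

Call:
{"fn": "step_arm", "kwargs": {
  "deltas": [
    [[0,0.12,0.07,-1,0,0,0],[0,0,0,0,0,0,0],[0,0,0,0,0,0,0]]
  ]
}}

```text
clock: 10.2
eef_pos: [388.7, 326.9, 41.0]
tool_rot: [-3.134, 0.134, -2.583]
force: [-0.7, -1.1, 10.1]
width: -0.4
```

Call:
{"fn": "step_arm", "kwargs": {
  "deltas": [
    [[0,0.12,0.07,-1,0,0,0],[0,0,0,0,0,0,0],[0,0,0,0,0,0,0]]
  ]
}}

```text
clock: 10.45
eef_pos: [388.8, 326.9, 40.8]
tool_rot: [-3.134, 0.135, -2.583]
force: [-3.5, -2.4, 20.0]
width: 0.2
```

Call:
{"fn": "step_arm", "kwargs": {
  "deltas": [
    [[0,-0.6,-0.4,0,0,0,0],[0,-1,-0.6,8,0,0,0],[0,-3,-2,25,0,0,0],[0,0,0,20,0,0,0],[0,0,0,0,0,0,0],[0,0,0,0,0,0,0]]
  ]
}}

```text
clock: 10.95
eef_pos: [384.3, 323.4, 92.8]
tool_rot: [-3.134, 0.133, -2.584]
force: [0.8, -0.5, 0.1]
width: -0.2
```

```bash
python3 - <<'E'
from h import *
s=ctrl.read_state();print(s["eef_pos"].round(1),s["force"])
i=ctrl.camera_info("wrist");im,d=ctrl.get_image("wrist");cv2.imwrite("pics/w8.png",im[:,:,::-1])
R=cv2.Rodrigues(i["rvec"])[0]
for u,v in((326,217),):
    p=cv2.projectPoints(np.array([[389.3,327,37.]]),i["rvec"],i["tvec"],i["intrinsics"],i["distortion"])[0].ravel();print(p)
    u,v=map(round,p);print(unp(i,np.median(d[v-4:v+5,u-4:u+5]),u,v))
E
```

```text
[384.3 323.4  92.8] [ 0.76334803 -0.51978158  0.06426246]
[324.78546573 218.76356321]
[388.94122176 326.96222867  37.91384808]
```

View pics/w8.png

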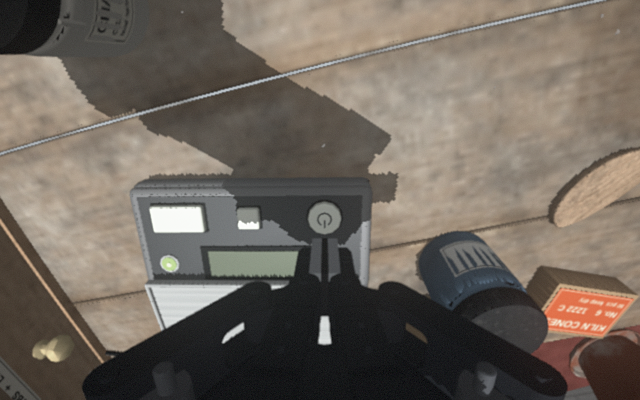

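Call:
{"fn": "step_arm", "kwargs": {
  "deltas": [
    [[0,12,-18,0,0,0,0],[0,15,-24,0,0,0,0],[0,15,-24,0,0,0,0],[0,10,-16,0,0,0,0],[0,5,-8,0,0,0,0],[0,0,0,0,0,0,0],[0,0,0,0,0,0,0],[0,0,0,0,0,0,0]]
  ]
}}

```text
clock: 11.67
eef_pos: [440.0, 235.4, 92.2]
tool_rot: [-3.135, 0.133, -2.581]
force: [-0.2, 0.3, -0.9]
width: -0.1
```

```bash
python3 - <<'E'
from h import *
s=ctrl.read_state();print(s["eef_pos"].round(1),s["force"])
from scipy.spatial.transform import Rotation as Ro
print(Ro.from_euler("xyz",s["tool_rot"]).as_matrix().round(3))
i=ctrl.camera_info("wrist");im,d=ctrl.get_image("wrist");cv2.imwrite("pics/w9.png",im[:,:,::-1])
cv2.imwrite("pics/w9c.png",cv2.resize(im[170:270,250:450,::-1],None,fx=4,fy=4,interpolation=cv2.INTER_CUBIC))
for p in([446.3,236.8,37.],[389.3,327,37]): print(cv2.projectPoints(np.array([p]),i["rvec"],i["tvec"],i["intrinsics"],i["distortion"])[0].ravel())
E
```

```text
[440.  235.4  92.2] [-0.22575651  0.25771907 -0.87768048]
[[-0.839 -0.531  0.115]
 [-0.527  0.847  0.065]
 [-0.132 -0.006 -0.991]]
[321.16709704 219.1841419 ]
[470.2235933  219.05949743]
```

View pics/w9c.png

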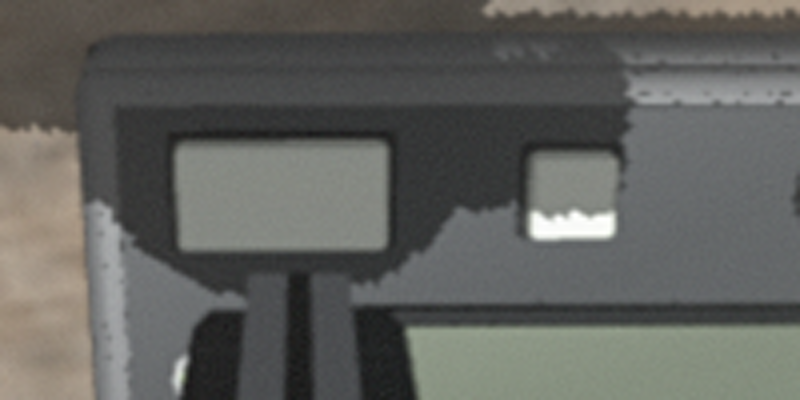

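Call:
{"fn": "step_arm", "kwargs": {
  "deltas": [
    [[0,1.5,0.2,-12,0,0,0],[0,1.5,0.2,-12,0,0,0],[0,1.2,0.1,-11,0,0,0],[0,0.6,0,-6,0,0,0],[0,0,0,0,0,0,0],[0,0,0,0,0,0,0],[0,0,0,0,0,0,0]]
  ]
}}

```text
clock: 12.3
eef_pos: [445.5, 235.2, 51.8]
tool_rot: [-3.134, 0.133, -2.581]
force: [1.2, -0.1, 0.2]
width: 0.3
```

Call:
{"fn": "step_arm", "kwargs": {
  "deltas": [
    [[0,0,0.7,-3,0,0,0],[0,0,0.5,-3,0,0,0],[0,0,0,0,0,0,0],[0,0,0,0,0,0,0]]
  ]
}}

```text
clock: 12.63
eef_pos: [445.8, 235.4, 45.4]
tool_rot: [-3.134, 0.132, -2.583]
force: [0.5, 0.7, 0.3]
width: 0.2
```

Call:
{"fn": "step_arm", "kwargs": {
  "deltas": [
    [[0,0.12,0.07,-1,0,0,0],[0,0.12,0.07,-1,0,0,0],[0,0,0,0,0,0,0],[0,0,0,0,0,0,0]]
  ]
}}

```text
clock: 12.97
eef_pos: [446.1, 235.5, 43.5]
tool_rot: [-3.134, 0.133, -2.583]
force: [0.9, -1.0, 2.7]
width: 0.3
```

Call:
{"fn": "step_arm", "kwargs": {
  "deltas": [
    [[0,0.12,0.07,-1,0,0,0],[0,0.12,0.07,-1,0,0,0],[0,0,0,0,0,0,0],[0,0,0,0,0,0,0]]
  ]
}}

```text
clock: 13.3
eef_pos: [446.3, 235.7, 41.4]
tool_rot: [-3.134, 0.133, -2.583]
force: [-0.8, -0.5, 2.8]
width: -0.3
```

Call:
{"fn": "step_arm", "kwargs": {
  "deltas": [
    [[0,0.12,0.07,-1,0,0,0],[0,0,0,0,0,0,0],[0,0,0,0,0,0,0]]
  ]
}}

```text
clock: 13.55
eef_pos: [446.4, 235.7, 41.0]
tool_rot: [-3.133, 0.133, -2.583]
force: [-2.5, -1.6, 9.5]
width: -0.1
```

Call:
{"fn": "step_arm", "kwargs": {
  "deltas": [
    [[0,0.12,0.07,-1,0,0,0],[0,0,0,0,0,0,0],[0,0,0,0,0,0,0]]
  ]
}}

```text
clock: 13.8
eef_pos: [446.4, 235.8, 40.8]
tool_rot: [-3.133, 0.134, -2.583]
force: [-5.4, -2.9, 20.4]
width: 0.4
```

Call:
{"fn": "step_arm", "kwargs": {
  "deltas": [
    [[0,-0.6,-0.4,0,0,0,0],[0,-1,-0.6,8,0,0,0],[0,-3,-2,25,0,0,0],[0,-3,-2,25,0,0,0],[0,-5,-3,35,0,0,0],[0,-5,-3,35,0,0,0],[0,0,0,0,0,0,0],[0,0,0,0,0,0,0]]
  ]
}}

```text
clock: 14.47
eef_pos: [430.0, 224.8, 168.9]
tool_rot: [-3.133, 0.136, -2.584]
force: [0.9, -0.1, 0.1]
width: -0.1
```

```bash
python3 - <<'E'
from h import *
s=ctrl.read_state();print(s["eef_pos"].round(1),s["force"])
i=ctrl.camera_info("wrist");im,d=ctrl.get_image("wrist");cv2.imwrite("pics/w10.png",im[:,:,::-1])
for n,p in(("power",[389.3,327,37.]),("mode",[418,280.4,37]),("tare",[446.3,236.8,37])):
    u,v=cv2.projectPoints(np.array([p],float),i["rvec"],i["tvec"],i["intrinsics"],i["distortion"])[0].ravel().round().astype(int)
    print(n,unp(i,np.median(d[v-3:v+4,u-3:u+4]),u,v).round(1))
im,d=ctrl.get_image("scene");cv2.imwrite("pics/s10.png",cv2.resize(im[140:280,225:425,::-1],None,fx=4,fy=4,interpolation=cv2.INTER_CUBIC))
E
```

```text
[430.  224.8 168.9] [ 0.87003945 -0.10374304  0.10118585]
power [389.2 326.4  37.7]
mode [418.1 280.1  38. ]
tare [445.4 236.6  38. ]
```

View pics/w10.png

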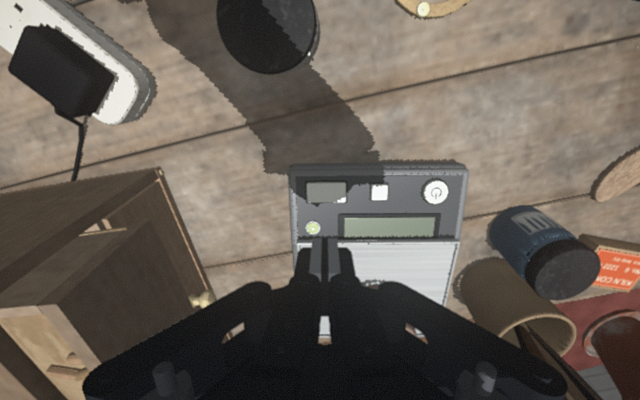

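View pics/s10.png

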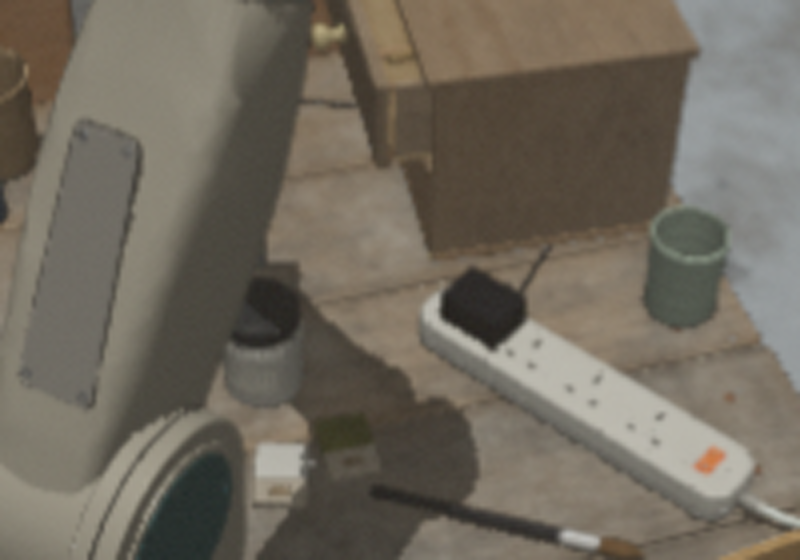

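All three keys are back up at about 38 mm, the jars and strip are where they were, and the arm is clear. I'm handing in.

```bash
python3 -c "
from cell import ctrl
print(ctrl.finish_job())"
```

```text
the job is handed in; nothing more can be done
None
```

I switched the power strip on, then pressed and released the power key, then the tare key, in that order. The job was handed in at about 14.6 s.

- **Rocker:** I pressed the raised half until the force reached about 11 N. Depth readings afterwards show the tilt reversed: the far half now stands at about 35.7 mm and the near half at about 32 mm, so it is fully over.
- **Power and tare keys:** each went about 4 mm down to a hard stop, with the force rising from about 4 N to 20 N. After I lifted off, both read about 38 mm, the same as before pressing.
- **Mode key:** I kept clear of it, and its height was unchanged.
- **Surroundings:** in the last pictures the power strip, tumbler and both jars looked undisturbed. The arm hid most of the cup and pan in that final look. The tool never came near them, and I felt no unexpected force.
- **Small disagreements:**
  - The fixed cameras placed the power key 2–6 mm from where the wrist camera did. I used the wrist camera's position.
  - The display showed no reading I could check.
  - A few moves ended up to 18 mm short or a few mm off. I corrected these before touching anything.

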